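# Hold down the spring catch and push the stationery tray home

## Robot

A 6-joint arm with a two-finger parallel gripper is mounted at the origin on the work surface; the furniture and walls round the work are solid. World frame = base frame: x ahead of the robot, y to its left, z up, the work surface at z = 0. Lengths are in m, angles in rad, forces in N, time in s.
With the tool pointing down it reaches from about 0.375 to 0.975 m from the base axis. Payload 3.8 kg.
Tool frame: the origin (TCP) lies midway between the tips of the shut fingers; the grasp point (between the pads) lies 19 mm behind it; z points along the fingers, y is the line along which they close (so a half turn about z gives the same grasp; the last joint's range is limited). The gripper opens to 85 mm and grips with 20 to 120 N. Pads are 22 mm wide; open, the fingers measure 114 mm over their backs; the gripper's body (76 mm by 85 mm) begins 54 mm behind the grasp point. The pads swing forward as they close: fully open they stand 13 mm farther back than shut.
Start: joints at [-1.202, 0.264, 1.604, -0, 1.274, -0.037], TCP at [0.266, -0.62, 0.231] pointing down, gripper open.
Joint ranges: [-2.63, 2.63], [-0.94, 2.18], [0.31, 2.57], [-1.31, 4.45], [0, 2.66], [-2.55, 2.55]. Speed limits (rad/s): [2.57, 2.57, 3.14, 3.14, 3.14, 3.14].

## Interface

Orientations are given as a rotation vector (axis times angle).
In Python, from workcell import read_state, vision, ticket gives the robot as it stands. The module is installed in compiled form; this text tells all that it offers.
- The arm moves only by the tool jog_arm, never from a script. Its arguments are lists of equal length, an entry for each row: "turn": the turn, a rotation vector about the tool's x, y, z in rad, a list of three; "delta_pos": the shift along the tool's x, y, z in m, a list of three; "gripper": the finger opening in m, from 0 to 0.0854. In form: {"turn": [[rx, ry, rz], ...], "delta_pos": [[dx, dy, dz], ...], "gripper": [gripper, ...]}. A call has 1 to 20 rows; each row shifts and turns the commanded pose from where the row before left it, along the tool's axes as they then stand; what a row does not reach is not made up. A row lasts 1/12 s, in which the tool goes at most 41.7 mm and 7.16 degrees, less where a joint would pass 70% of its speed; a pose out of reach is approached as far as the arm can. A call with a gripper value outside its range is refused whole. The fingers move at their own pace and stop on an object; "grip_force" is the grip in N (left out, the last holds). Time passes only in rows, so rows that do not move let the fingers close. It gives the time, the measured TCP pose, the force, the opening and the grip force at its end, in the units of the state.
- read_state(): the state, without advancing time (a new reading comes with each control period).
- vision.read_camera(name): name is "scene" or "top" or "wrist"; returns the picture (400x640x3 uint8, red, green, blue); there is no depth.
- vision.calibration(name): a dict with "vfov" (degrees; the focal length in pixels is half the picture's height over the tangent of half this angle, whatever the lens; pixels are square), "cx", "cy" (the principal point, pixels), "R" (3x3) and "t" (3): a world point X has camera coordinates R X + t; the wrist camera has in their place "mount" (4x4, takes a point from camera to tool coordinates, whose origin is the TCP and whose axes are the flange's). Camera axes: x right, y down, z forward; pixel columns grow to the right and rows downward; lengths in m; the calibration is good to about 2 mm. A picture is of the moment at which its call begins: read the wrist's pose just before it. calibration takes no time and is no camera call.
- ticket.finish_job(): hands the job in; it is judged then, once.
The state is a dict: "time": time; "q": joint angles; "joint_vel": joint speeds; "joint_torque": joint torques, N m; "tool_pos": TCP position; "tcp_rot": TCP orientation; "wrist_force": force on the tool from outside, world axes, zero at the start; "torque": the same for the moment, N m; "width": opening from 0.0 (shut) to 1.0 (fully open); "grip_force": force on a finger pad.
Only numpy, scipy, OpenCV 4.12 (cv2) and the standard library are available. Lean on these libraries where they do the work, as an engineer would, in place of code of your own. Each camera call takes 0.05 s, during which the arm holds its last target. There are 200 camera calls.

## Task

The organiser's wooden tray is partly out and its orange spring catch stands in the way of the tray's black side tab. With a fingertip press the orange pad down and, keeping it held down, push gently against the tab until the tray is fully home; then come away, so that the catch springs up behind the tab and locks it. Only press and push: pinch, hook or lift nothing, keep the eraser and sharpener riding in the tray, and leave everything else on the desk where it is.

Things in the scene. Friction and masses are not known exactly. Their poses are not given: they have to be found in the camera images.
- organiser: White desktop organiser, fixed; 217 (x) x 147 (y) x 64 mm high. Origin on the desk, under the hood. +x: the way the tray slides home, into the hood; z up. Its hood spans x -0.056 to 0.046, y -0.043 to 0.043, top z 0.064 (m, this frame). The orange catch pad lies beside the tray on the -y side: x -0.166 to -0.057, y -0.099 to -0.043, inside a rim whose top is at z 0.0135.
- tray (a joint): Slide of the open wooden tray (105 x 70 mm, floor z 0.017, rim z 0.048): 0 m = out, 0.054 m = fully home at its end stop. About 1.2 N friction. While the catch is up the tray is blocked at about 0.031 m; at 0.0515 m the tab has wholly passed the tooth, so the catch can spring up behind it.
- tab_push (a point): Point on the near (-x) face of the black push tab, where fingers push; axes as organiser's. The tab sticks out on the -y side at the tray's front and moves with it: 10 mm thick in x; in the organiser's frame y -0.100 to -0.035, z 0.029 to 0.053. This point is at organiser x = -0.122 + joint tray, y -0.078, z 0.041.
- catch (a joint): Downward travel of the orange spring catch: 0 m = up (rest), 0.012 m = fully pressed. Spring: 3.5 N at the start, 6.5 N fully down; it comes up by itself when let go. It must be down more than 0.008 m for the tab to pass over its tooth.
- catch_pad (a point): Top of the orange pad (109 x 56 mm) at its ribbed end: organiser x -0.144, y -0.078; z 0.027 up, 0.015 fully down. The pad is flat but for a tooth, 10 mm tall, at organiser x -0.0805 to -0.0705, y -0.053 to -0.043, which blocks the tab. A fingertip pressing along y -0.078 passes beside the tooth; being lower than the tab, its finger's side meets the tab.
- eraser: Blue and white eraser, 22 x 45 x 12 mm, loose in the tray; origin at the centre of its underside.
- sharpener: Grey metal pencil sharpener, 16 x 27 x 14 mm, loose in the tray; origin at the centre of its underside.
- mug: Bystander: orange mug, about 80 mm across, 101 mm tall; origin at the centre of its underside.
- glue_stick: Bystander: upright glue stick with a red cap, 28 mm across, 85 mm tall; origin at the centre of its underside.
- sticky_notes: Bystander: pad of yellow sticky notes, 76 x 76 x 20 mm; origin at the centre of its underside.
- stapler: Bystander: black stapler, 34 x 150 x 46 mm; origin at the centre of its underside.
- calculator: Bystander: black desk calculator, 122 x 78 x 15 mm; origin at the centre of its underside.
- pen_pot: Bystander: dark pot of pens, 88 mm across, 147 mm tall; origin at the centre of its underside.
- tape_roll: Bystander: roll of tape lying flat, 98 mm across, 25 mm tall; origin at the centre of its underside.

How it is judged:
On the way, in this order (a step that is already met when the one before it is completed fails the run):
1. the fingers hold the catch down while the tray's tab is still in front of the tooth (value of joint catch above 0.008 m and contact force between the fingers and catch above 0.5 N and value of joint tray below 0.032 m), for 0.1 s.
2. the tab passes over the tooth while the fingers still hold the catch down (value of joint catch above 0.008 m and contact force between the fingers and catch above 0.5 N and value of joint tray between 0.037 and 0.052 m), for 0.02 s.
At the end, for the whole second after the job is handed in: The tray is home (joint tray above 0.051 m, the tab wholly past the tooth), the catch has sprung up behind the tab (joint catch below 0.002 m), and the eraser and sharpener still lie in the tray (value of joint tray above 0.051 m and value of joint catch below 0.002 m and z of eraser in the frame of organiser between 0.006 and 0.035 m and x of eraser in the frame of tab_push between 0.004 and 0.103 m and z of sharpener in the frame of organiser between 0.006 and 0.035 m and x of sharpener in the frame of tab_push between 0.004 and 0.103 m); the robot touches nothing.
It fails at once if the tab is pinched or hooked from its far side (contact force between the fingers and tray_c6 above 1 N).
It fails at once if the tray is rammed: pushed with over 25 N (contact force between the fingers and tray_c5 above 25 N).
It fails at once if the eraser or the sharpener is lifted (z of any of eraser, sharpener in the frame of organiser above 0.035 m).
It fails at once if a bystander is moved more than 15 mm or lifted (distance of any of mug, glue_stick, sticky_notes, stapler, calculator, pen_pot, tape_roll from where it was at the start of the episode above 0.015 m).
It also fails if it takes over 32 s, if anything falls off the work surface, if the arm or the gripper's body presses on something with over 40 N, if the wrist force passes 120 N, or if a joint passes its speed limit or range.

## Working session

There is one attempt and no reset: what is moved stays moved. The work goes in short steps, Python scripts to look and compute and a tool call to move; the robot and the scene stay as the last step left them, time stands still between calls to the robot, and variables do not carry over. Pictures are saved under pics/ and viewed, at most 10 in all, crops included, and the job is handed in when it is done.

Besides the shell and the picture viewer there is one more tool, called after ">>>" by a JSON object that holds its "op" and its "data". jog_arm: Moves the arm, as the interface text tells. Its arguments: {"type":"object","properties":{"turn":{"type":"array","items":{"type":"array","items":{"type":"number"}}},"delta_pos":{"type":"array","items":{"type":"array","items":{"type":"number"}}},"gripper":{"type":"array","items":{"type":"number"}},"grip_force":{"type":"number"}},"required":["turn","delta_pos","gripper"]}

```bash
mkdir -p pics; python3 - <<'E'
from workcell import read_state, vision
import cv2
print(read_state())
for n in ["scene","top"]:
    im=vision.read_camera(n); cv2.imwrite(f"pics/{n}0.png",im[:,:,::-1]); print(n,vision.calibration(n))
print(vision.calibration("wrist"))
E
```

```text
{'time': 0.0, 'q': array([-1.20192161e+00,  2.64776170e-01,  1.60540980e+00, -1.09646868e-05,
        1.27370997e+00, -3.69118911e-02]), 'joint_vel': array([ 1.17184113e-03,  1.97184113e-04,  5.80195109e-04, -3.75732776e-05,
        6.91248426e-05, -7.30988599e-04]), 'joint_torque': array([-5.84124737e-04, -5.15119207e+01, -3.67315149e+01, -7.74624951e-07,
        1.30514754e-02,  6.84190326e-06]), 'tool_pos': array([ 0.2661663 , -0.61948679,  0.2299272 ]), 'tcp_rot': array([-3.07492684e+00, -6.32591427e-01,  6.13558168e-04]), 'wrist_force': array([ 0.10638334, -0.46672994, -0.6603224 ]), 'torque': array([-0.01708929, -0.00227461, -0.02896537]), 'grip_force': 0.0, 'width': 0.9985071172723038}
scene {'vfov': 57.4886237239062, 'cx': 324.4992856016044, 'cy': 199.765268899253, 'R': array([[ 0.44088714, -0.89720385,  0.02537295],
       [-0.44304993, -0.2421261 , -0.86318116],
       [ 0.78059291,  0.36932399, -0.50425639]]), 't': array([-0.29865147,  0.28304148,  0.83392242])}
top {'vfov': 52.48012227353388, 'cx': 316.61668896888693, 'cy': 200.75009414356956, 'R': array([[ 0.14995398, -0.98869023,  0.0023311 ],
       [-0.89829522, -0.13722799, -0.41741368],
       [ 0.41301272,  0.06049882, -0.90871359]]), 't': array([-0.162998  ,  0.49355055,  1.33148967])}
{'vfov': 66.55977514056204, 'cx': 326.2832617747862, 'cy': 199.6494266048782, 'mount': array([[ 8.02915013e-04, -9.61006831e-01, -2.76523463e-01,
         6.93689224e-02],
       [ 9.99999630e-01,  6.85840006e-04,  5.20092519e-04,
         1.58598414e-04],
       [-3.10161610e-04, -2.76523778e-01,  9.61007026e-01,
        -1.42360984e-01],
       [ 0.00000000e+00,  0.00000000e+00,  0.00000000e+00,
         1.00000000e+00]])}
```

View pics/top0.png

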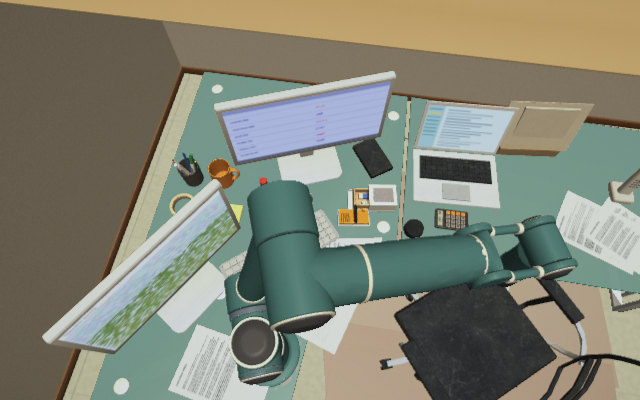

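View pics/scene0.png

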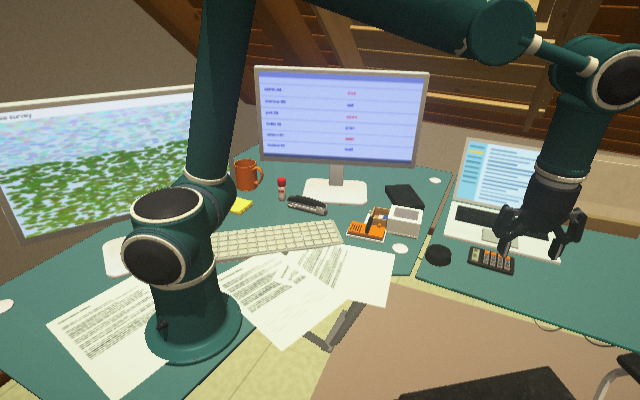

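The top picture shows the organiser at about (368,208), with its hood on the right at (382,195) and the orange pad at (354,216). In the scene view the pad is at (367,232). I'll zoom in on both and measure.

```bash
cat > h.py <<'E'
import numpy as np, cv2
from workcell import read_state, vision
from scipy.spatial.transform import Rotation as Ro
def ray(n,uv,pose=None):
    c=vision.calibration(n); f=200/np.tan(np.radians(c["vfov"]/2))
    d=np.array([(uv[0]-c["cx"])/f,(uv[1]-c["cy"])/f,1.])
    if n=="wrist":
        M=c["mount"];p,r=pose;R=Ro.from_rotvec(r).as_matrix()
        return p+R@M[:3,3], R@M[:3,:3]@d
    return -c["R"].T@c["t"], c["R"].T@d
def onz(n,uv,z,pose=None):
    o,d=ray(n,uv,pose); return o+d*(z-o[2])/d[2]
def proj(n,X,pose=None):
    c=vision.calibration(n); f=200/np.tan(np.radians(c["vfov"]/2))
    if n=="wrist":
        M=c["mount"];p,r=pose;x=Ro.from_rotvec(r).as_matrix().T@(np.array(X)-p);x=M[:3,:3].T@(x-M[:3,3])
    else: x=c["R"]@X+c["t"]
    return np.array([c["cx"]+f*x[0]/x[2],c["cy"]+f*x[1]/x[2]])
E
python3 - <<'E'
from h import *
a=cv2.imread("pics/top0.png")[170:240,320:420]; b=cv2.imread("pics/scene0.png")[190:260,335:435]
cv2.imwrite("pics/crop0.png",np.vstack([cv2.resize(i,None,fx=4.2,fy=4.2,interpolation=2) for i in(a,b)]))
for n in("top","scene"):
    im=cv2.imread(f"pics/{n}0.png");h=cv2.cvtColor(im,cv2.COLOR_BGR2HSV)
    m=cv2.inRange(h,(8,190,170),(20,255,255))
    k,l,s,c=cv2.connectedComponentsWithStats(m)
    for i in range(1,k):
        if s[i,4]>15: print(n,s[i],c[i].round(1),onz(n,c[i],.027).round(3))
E
```

```text
top [216 171  12   6  20] [220.7 172.6] [0.612 0.305 0.027]
top [357 209  11  14 134] [362.1 216.2] [ 0.512 -0.258  0.027]
top [340 210  14  13 140] [346.7 215.4] [ 0.507 -0.201  0.027]
scene [252 166  11   8  24] [257.5 168.9] [0.697 0.314 0.027]
scene [348 222  18  13 149] [357.3 227.8] [ 0.499 -0.201  0.027]
scene [367 223  18  15 179] [376.3 230.8] [ 0.511 -0.259  0.027]
```

View pics/crop0.png

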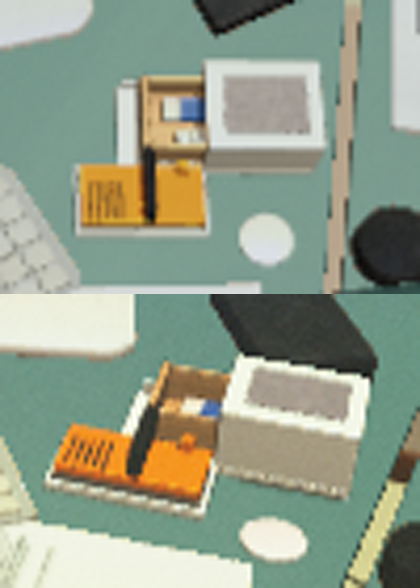

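The crops show the organiser clearly: ribs at the pad's left end, the black tab over the pad, the tooth near (180,168), and the hood on the right. Organiser +x is roughly world −y. I'll move in for a close wrist view with the fingers shut.

>>> {"op": "jog_arm", "data": {"turn": [[0, 0, 0], [0, 0, 0], [0, 0, 0], [0, 0, 0], [0, 0, 0], [0, 0, 0], [0, 0, 0], [0, 0, 0], [0, 0, 0], [0, 0, 0], [0, 0, 0], [0, 0, 0], [0, 0, 0.1], [0, 0, 0.1], [0, 0, 0], [0, 0, 0]], "delta_pos": [[0.015, -0.013, 0], [0.027, -0.025, 0], [0.027, -0.025, 0], [0.027, -0.025, 0], [0.027, -0.025, 0], [0.027, -0.025, 0], [0.027, -0.025, 0], [0.027, -0.025, 0], [0.027, -0.025, 0], [0.027, -0.025, 0], [0.027, -0.025, 0], [0.027, -0.025, 0], [0.013, -0.012, 0], [0, 0, 0], [0, 0, 0], [0, 0, 0]], "gripper": [0, 0, 0, 0, 0, 0, 0, 0, 0, 0, 0, 0, 0, 0, 0, 0]}}

```text
time: 1.43
tool_pos: [0.4464, -0.2159, 0.2309]
tcp_rot: [-3.124, -0.328, 0.001]
wrist_force: [0.1, -0.5, 0.3]
width: 0.002
grip_force: 0.0
```

```bash
python3 - <<'E'
from h import *
s=read_state(); np.savez("p1",p=s['tool_pos'],r=s['tcp_rot']); im=vision.read_camera("wrist")[:,:,::-1].copy()
cv2.imwrite("pics/w1.png",im); print(s['time'],s['tool_pos'],s['tcp_rot'],s['width'],s['wrist_force'])
E
```

```text
1.4333 [ 0.4464273  -0.21591683  0.23090876] [-3.12421797e+00 -3.28285866e-01  1.12756231e-03] 0.0019266156374265094 [ 0.13832604 -0.47484582  0.31538095]
```

View pics/w1.png

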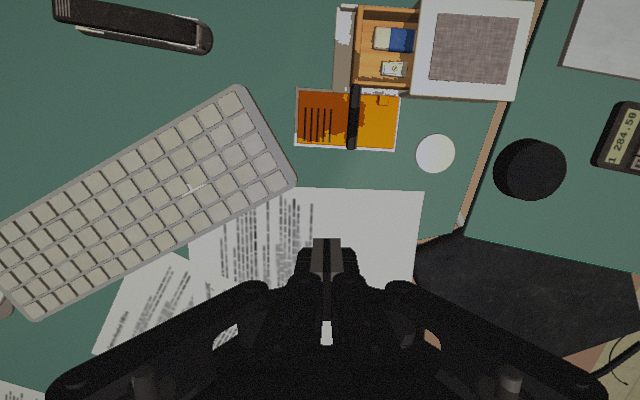

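The wrist view shows the pad at about (296..398, 89..150), ribs on the left, the tab at x≈353, and the hood top at upper right. The organiser is nearly aligned with the picture. Next I'll fit the pad on its plane.

```bash
cat > fit.py <<'E'
from h import *
def fit(im,P,roi,z=.027):
    h=cv2.cvtColor(im,cv2.COLOR_BGR2HSV); m=cv2.inRange(h,(5,150,90),(25,255,255)); k=np.zeros_like(m);k[roi[1]:roi[3],roi[0]:roi[2]]=1
    ys,xs=np.nonzero(cv2.morphologyEx(m*k,cv2.MORPH_OPEN,np.ones((3,3)))); W=np.array([onz("wrist",(x,y),z,P)[:2] for x,y in zip(xs,ys)])
    c,s,a=cv2.minAreaRect((W*1000).astype(np.float32)); b=cv2.boxPoints((c,s,a)); return c,s,a,b
E
python3 - <<'E'
from fit import *
d=np.load("p1.npz");P=(d['p'],d['r']); im=cv2.imread("pics/w1.png")
c,s,a,b=fit(im,P,(285,88,405,158)); print(c,s,a); print(b)
R=Ro.from_rotvec(d['r']).as_matrix(); print(R[:,0],R[:,1])
for u in [(409,97),(515,101),(535,0),(417,0)]: print(u,onz("wrist",u,.064,P))
print("tab top near-edge",[onz("wrist",u,.053,P) for u in [(348,150),(349,90)]])
cv2.imwrite("pics/w1c.png",cv2.resize(im[0:165,280:540],None,fx=3,fy=3,interpolation=2))
E
```

```text
Traceback (most recent call last):
  File "fit.py", line 4, in fit
    ys,xs=np.nonzero(cv2.morphologyEx(m*k,cv2.MORPH_OPEN,np.ones((3,3)))); W=np.array([onz("wrist",(x,y),z,P)[:2] for x,y in zip(xs,ys)])
                                                                                       ~~~^^^^^^^^^^^^^^^^^^^
  File "h.py", line 12, in onz
    o,d=ray(n,uv,pose); return o+d*(z-o[2])/d[2]
        ~~~^^^^^^^^^^^
  File "h.py", line 5, in ray
    c=vision.calibration(n); f=200/np.tan(np.radians(c["vfov"]/2))
ValueError: time passes only in moves, steps and waits
```

```bash
python3 - <<'E'
s=open('h.py').read().replace('vision.calibration(','cal(').replace('def ray','import functools\ncal=functools.cache(vision.calibration)\ndef ray',1)
open('h.py','w').write(s)
E
cat > m.py <<'E'
from fit import *
d=np.load("p1.npz");P=(d['p'],d['r']); im=cv2.imread("pics/w1.png")
c,s,a,b=fit(im,P,(285,88,405,158)); print(c,s,a); print(b)
R=Ro.from_rotvec(d['r']).as_matrix(); print(R[:,0],R[:,1])
for u in [(409,97),(515,101),(535,0),(417,0)]: print(u,onz("wrist",u,.064,P))
print("tab top near-edge",[onz("wrist",u,.053,P) for u in [(348,150),(349,90)]])
cv2.imwrite("pics/w1c.png",cv2.resize(im[0:165,280:540],None,fx=3,fy=3,interpolation=2))
E
python3 m.py
```

```text
(511.0570983886719, -225.5434112548828) (56.33145523071289, 107.81427001953125) 8.612485885620117
[[ 475.13635 -176.46198]
 [ 491.28165 -283.06052]
 [ 546.97784 -274.62485]
 [ 530.8325  -168.0263 ]]
[ 9.78158228e-01  2.07860522e-01 -6.95748628e-04] [ 2.07860397e-01 -9.78158471e-01 -2.48118936e-04]
(409, 97) [ 0.54446993 -0.27685377  0.064     ]
(515, 101) [ 0.56230838 -0.37803484  0.064     ]
(535, 0) [ 0.64648274 -0.36325502  0.064     ]
(417, 0) [ 0.62460899 -0.26073568  0.064     ]
tab top near-edge [array([ 0.48169887, -0.23202265,  0.053     ]), array([ 0.53946252, -0.21951889,  0.053     ])]
```

View pics/w1c.png

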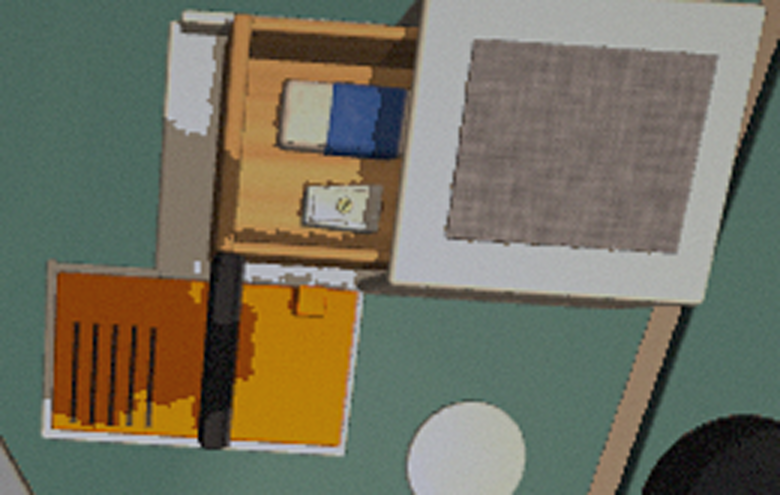

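The pad fit is clean: 107.8 × 56.3 mm, 8.6° yaw, with the hood edges giving about 10°, so I'll use 9.3°. The tray is at roughly 0.01. Next I'll align the yaw and go above the ribbed end, with the tip at z ≈ 0.055.

>>> {"op": "jog_arm", "data": {"turn": [[0, 0, 0.045], [0, 0, 0], [0, 0, 0], [0, 0, 0], [0, 0, 0], [0, 0, 0], [0, 0, 0], [0, 0, 0], [0, 0, 0], [0, 0, 0], [0, 0, 0], [0, 0, 0]], "delta_pos": [[0, 0, 0], [0.018, -0.004, 0], [0.018, -0.004, 0.01], [0.018, -0.004, 0.02], [0, 0, 0.03], [0, 0, 0.03], [0, 0, 0.03], [0, 0, 0.03], [0, 0, 0.016], [0, 0, 0.01], [0, 0, 0], [0, 0, 0]], "gripper": [0, 0, 0, 0, 0, 0, 0, 0, 0, 0, 0, 0]}}

```text
time: 2.48
tool_pos: [0.498, -0.1964, 0.0554]
tcp_rot: [-3.131, -0.252, 0.001]
wrist_force: [-0.3, 0.5, 0.4]
width: -0.001
grip_force: 0.0
```

```bash
python3 - <<'E'
from h import *
s=read_state(); np.savez("p2",p=s['tool_pos'],r=s['tcp_rot']); im=vision.read_camera("wrist")[:,:,::-1].copy()
sc=vision.read_camera("scene")[:,:,::-1]
cv2.imwrite("pics/w2.png",np.vstack([im[:,:],cv2.resize(sc[185:265,300:460],(400,200))[:, :] if 0 else cv2.resize(sc[190:245,310:486],(640,200),interpolation=2)])); print(s['time'],s['tool_pos'],s['tcp_rot'],s['wrist_force'])
E
```

```text
2.4833 [ 0.49796252 -0.19640506  0.05535434] [-3.13132711e+00 -2.51944724e-01  5.01564523e-04] [-0.29589829  0.46502039  0.38822043]
```

View pics/w2.png

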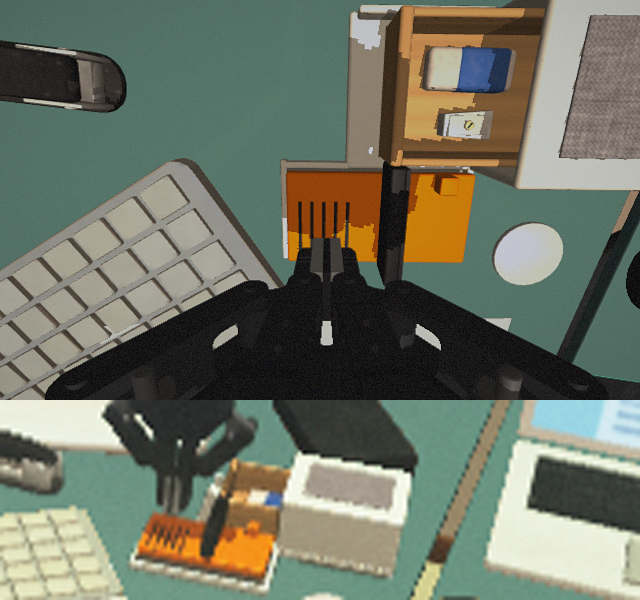

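The wrist view is well aligned: the fingertip (325,240) is over the ribs (300–348), the tab is at x≈395, clear to the right, and the eraser and sharpener are in the tray. Now I'll press.

>>> {"op": "jog_arm", "data": {"turn": [[0, 0, 0], [0, 0, 0], [0, 0, 0], [0, 0, 0], [0, 0, 0], [0, 0, 0], [0, 0, 0], [0, 0, 0]], "delta_pos": [[0, 0, 0.015], [0, 0, 0.01], [0, 0, 0.005], [0, 0, 0.004], [0, 0, 0.003], [0, 0, 0.0025], [0, 0, 0], [0, 0, 0]], "gripper": [0, 0, 0, 0, 0, 0, 0, 0]}}

```text
time: 3.25
tool_pos: [0.4984, -0.196, 0.0165]
tcp_rot: [3.131, 0.252, 0.001]
wrist_force: [-1.6, -0.8, 5.7]
width: -0.002
grip_force: 2.8
```

The spring force is about 6 N and the catch is down roughly 10.5 mm. Now I'll push along organiser +x, which is tool +y.

>>> {"op": "jog_arm", "data": {"turn": [[0, 0, 0], [0, 0, 0], [0, 0, 0], [0, 0, 0], [0, 0, 0], [0, 0, 0], [0, 0, 0], [0, 0, 0], [0, 0, 0], [0, 0, 0], [0, 0, 0], [0, 0, 0], [0, 0, 0], [0, 0, 0]], "delta_pos": [[0, 0.002, 0.0003], [0, 0.003, 0], [0, 0.003, 0], [0, 0.003, 0], [0, 0.003, 0], [0, 0.003, 0], [0, 0.003, 0], [0, 0.003, 0], [0, 0.003, 0], [0, 0.003, 0], [0, 0.003, 0], [0, 0.003, 0], [0, 0, 0], [0, 0, 0]], "gripper": [0, 0, 0, 0, 0, 0, 0, 0, 0, 0, 0, 0, 0, 0]}}

```text
time: 4.42
tool_pos: [0.5039, -0.2298, 0.0162]
tcp_rot: [-3.131, -0.252, -0.001]
wrist_force: [-1.7, 2.2, 5.9]
width: 0.001
grip_force: 3.0
```

```bash
python3 - <<'E'
from h import *
s=read_state(); im=vision.read_camera("wrist")[:,:,::-1].copy()
cv2.imwrite("pics/w3.png",im); print(s['time'],s['tool_pos'],s['tcp_rot'],s['wrist_force'])
E
```

```text
4.4167 [ 0.50393304 -0.22980977  0.01616288] [-3.13061019e+00 -2.51712780e-01 -5.71912082e-04] [-1.65538773  2.24390364  5.88152649]
```

View pics/w3.png

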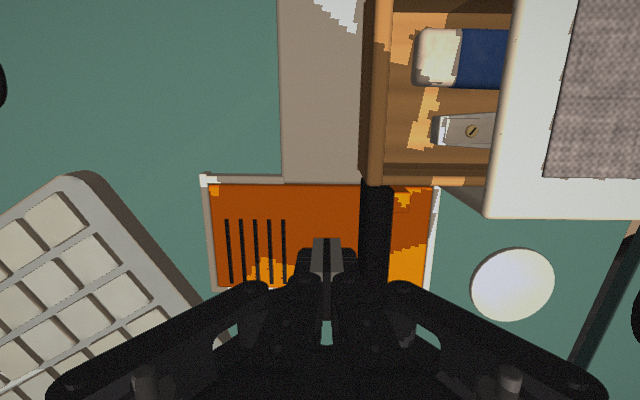

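The finger's side at x≈357 is now at the tab's near edge at x≈360, the pad is held down, and the contents are still riding in the tray. I'll keep pushing.

>>> {"op": "jog_arm", "data": {"turn": [[0, 0, 0], [0, 0, 0], [0, 0, 0], [0, 0, 0], [0, 0, 0], [0, 0, 0], [0, 0, 0], [0, 0, 0], [0, 0, 0], [0, 0, 0], [0, 0, 0], [0, 0, 0]], "delta_pos": [[0, 0.002, 0.0003], [0, 0.002, 0], [0, 0.002, 0], [0, 0.002, 0], [0, 0.002, 0], [0, 0.002, 0], [0, 0.002, 0], [0, 0.002, 0], [0, 0.002, 0], [0, 0.002, 0], [0, 0, 0], [0, 0, 0]], "gripper": [0, 0, 0, 0, 0, 0, 0, 0, 0, 0, 0, 0]}}

```text
time: 5.47
tool_pos: [0.507, -0.2493, 0.0158]
tcp_rot: [-3.13, -0.252, -0.0]
wrist_force: [-0.7, 3.5, 5.7]
width: -0.003
grip_force: 3.2
```

>>> {"op": "jog_arm", "data": {"turn": [[0, 0, 0], [0, 0, 0], [0, 0, 0], [0, 0, 0], [0, 0, 0], [0, 0, 0], [0, 0, 0]], "delta_pos": [[0, 0.001, 0], [0, 0.001, 0], [0, 0.001, 0], [0, 0.001, 0], [0, 0.001, 0], [0, 0.001, 0], [0, 0, 0]], "gripper": [0, 0, 0, 0, 0, 0, 0]}}

```text
time: 6.05
tool_pos: [0.5079, -0.2549, 0.0158]
tcp_rot: [-3.13, -0.252, 0.0]
wrist_force: [-1.3, 3.7, 6.8]
width: 0.004
grip_force: 3.3
```

>>> {"op": "jog_arm", "data": {"turn": [[0, 0, 0], [0, 0, 0], [0, 0, 0], [0, 0, 0]], "delta_pos": [[0, 0.001, 0], [0, 0.001, 0], [0, 0, 0], [0, 0, 0]], "gripper": [0, 0, 0, 0]}}

```text
time: 6.38
tool_pos: [0.5079, -0.2557, 0.0158]
tcp_rot: [-3.128, -0.251, 0.001]
wrist_force: [-1.1, 8.0, 8.0]
width: 0.004
grip_force: 6.3
```

The force is rising, which suggests the end stop. I'll add one small nudge and look.

>>> {"op": "jog_arm", "data": {"turn": [[0, 0, 0], [0, 0, 0], [0, 0, 0]], "delta_pos": [[0, 0.001, 0], [0, 0, 0], [0, 0, 0]], "gripper": [0, 0, 0]}}

```text
time: 6.63
tool_pos: [0.5079, -0.2557, 0.0158]
tcp_rot: [-3.126, -0.25, 0.002]
wrist_force: [-1.9, 12.0, 11.3]
width: -0.004
grip_force: 8.0
```

```bash
python3 - <<'E'
from h import *
s=read_state(); im=vision.read_camera("wrist")[:,:,::-1].copy()
cv2.imwrite("pics/w4.png",im); print(s['time'],s['tool_pos'],s['tcp_rot'],s['wrist_force'])
E
```

```text
6.6333 [ 0.50789053 -0.25571757  0.01575212] [-3.12631022e+00 -2.50223288e-01  1.79530901e-03] [-1.85761392 11.97204123 11.25458347]
```

View pics/w4.png

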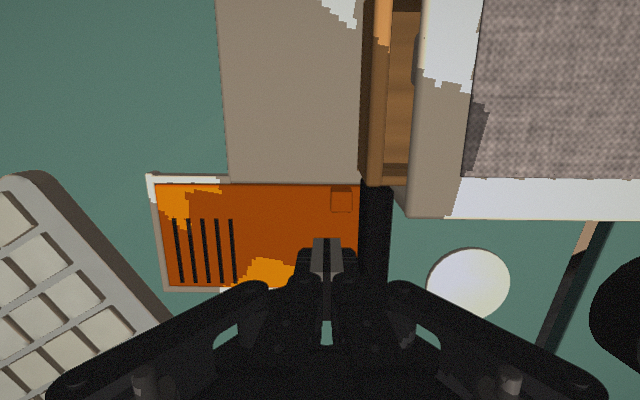

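The tooth (331–352, 200) is now fully on the near side of the tab, whose edge is at x≈360, and the arm is pushing against a hard stop, so the tray is home. I'll back off from the tab, then lift away.

>>> {"op": "jog_arm", "data": {"turn": [[0, 0, 0], [0, 0, 0], [0, 0, 0], [0, 0, 0], [0, 0, 0], [0, 0, 0], [0, 0, 0], [0, 0, 0], [0, 0, 0], [0, 0, 0], [0, 0, 0], [0, 0, 0], [0, 0, 0], [0, 0, 0]], "delta_pos": [[0, -0.002, 0], [0, -0.003, 0], [0, -0.003, 0], [0, -0.002, 0], [0, 0, -0.005], [0, 0, -0.008], [0, 0, -0.012], [0, 0, -0.02], [0, 0, -0.03], [0, 0, -0.03], [0, 0, -0.03], [-0.02, 0, -0.01], [-0.02, 0, 0], [0, 0, 0]], "gripper": [0, 0, 0, 0, 0, 0, 0, 0, 0, 0, 0, 0, 0, 0]}}

```text
time: 7.85
tool_pos: [0.4646, -0.2553, 0.1615]
tcp_rot: [-3.131, -0.251, 0.002]
wrist_force: [-1.3, 0.1, 0.3]
width: 0.006
grip_force: 0.0
```

```bash
python3 - <<'E'
from h import *
s=read_state(); im=vision.read_camera("wrist")[:,:,::-1].copy()
cv2.imwrite("pics/w5.png",im); print(s['time'],s['tool_pos'],s['tcp_rot'],s['wrist_force'])
E
```

```text
7.85 [ 0.46457149 -0.25533803  0.16154393] [-3.13144407e+00 -2.51190865e-01  1.97290153e-03] [-1.28304355  0.12516224  0.25856014]
```

View pics/w5.png

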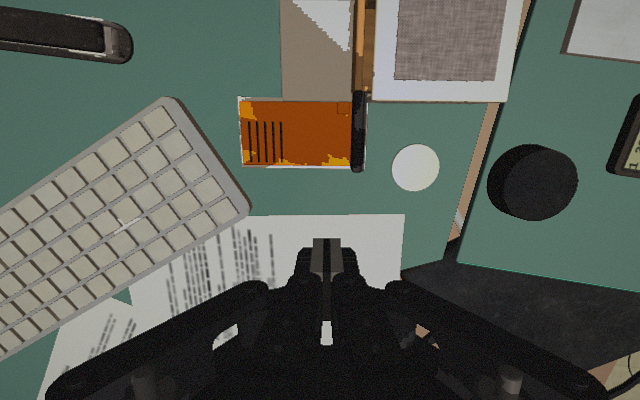

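The tab (351–367, 90–170) sits behind the tooth (337–350, 108). The pad is back up, the tray is home and the fingers are clear. I'll hand the job in.

```bash
python3 -c "
from workcell import ticket; print(ticket.finish_job())"
```

```text
the job is handed in; nothing more can be done
None
```

The job is handed in: I held the catch down, pushed the tray to its end stop and came away, and the last wrist picture shows the catch up behind the tab; the system reported no verdict.

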